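# Close the sloped flower press over its studs

### The arm

A 6-joint arm with a two-finger parallel gripper is mounted at the origin on the work surface. World frame = base frame: x ahead of the robot, y to its left, z up, the work surface at z = 0. Lengths are in m, angles in degrees, forces in N, time in s.
With the tool pointing down it reaches from about 0.4 to 0.825 m from the base axis. Payload 7 kg.
Tool frame: the origin (TCP) lies at the centre of the arm's flange, where the gripper is bolted on; the fingertips stand 178 mm ahead of it and the grasp point (between the pads) lies 159 mm ahead of it (tip_reach is the distance from the TCP to the fingertips, in m); z points along the fingers, y is the line along which they close (so a half turn about z gives the same grasp; the last joint's range is limited). The gripper opens to 88 mm and grips with 3 to 60 N. Pads are 19 mm wide; open, the fingers measure 130 mm over their backs; the gripper's body (78 mm by 193 mm) begins 47 mm behind the grasp point.
Start: joints at [-57.233, 20.546, 0.682, 0, -70.136, -16.507], TCP at [0.189, -0.648, 0.405] pointing down, gripper open.
Joint ranges: [-176.03, 176.03], [-82.01, 121.73], [-58.28, 71.71], [-173.87, 95.51], [-174.79, -0.11], [-173.66, 173.66]. Speed limits (degrees/s): [136.94, 136.94, 172.46, 180, 180, 180].

### API

Orientations are given as [roll, pitch, yaw] about the fixed x, y, z axes, in that order (R = Rz(yaw) Ry(pitch) Rx(roll)).
In Python, from plant import * gives the robot as it stands.
- The arm moves only by the shell command python3 -m handwheel 'ROWS'. ROWS is JSON, a list of rows, each a list of 7 numbers: the opening, from -1 (shut) to 1 (fully open), then the shift along the tool's x, y, z as a fraction of full scale, then the turn, a rotation vector about the tool's x, y, z as a fraction of full scale. A call has 1 to 5 rows; each row shifts and turns the commanded pose from where the row before left it, along the tool's axes as they then stand; what a row does not reach is not made up. Full scale, the value 1, is 0.025 m for a shift and 6 degrees for a turn. A row lasts 1/8 s, in which the tool goes at most 62.5 mm and 10.7 degrees, less where a joint would pass 70% of its speed; a pose out of reach is approached as far as the arm can. A call with a number of a shift or a turn outside -1 to 1 is refused whole. A call with a gripper value outside its range is refused whole. The fingers move at their own pace and stop on an object; the grip force is fixed at half the most. Time passes only in rows, so rows that do not move let the fingers close. It gives the time, the measured TCP pose, the force, the opening and the grip force at its end, in the units of the state.
- get_obs(): the state, without advancing time (a new reading comes with each control period).
- snapshot(name): name is "scene" or "side" or "wrist"; returns a dict with "color" (400x640x3 uint8, red, green, blue), "fx", "fy", "cx", "cy" (pixels), "R" (3x3) and "t" (3): a world point X has camera coordinates R X + t; the wrist camera has in their place "tool_from_camera" (4x4, takes a point from camera to tool coordinates, whose origin is the TCP and whose axes are the flange's). Camera axes: x right, y down, z forward; pixel columns grow to the right and rows downward; lengths in m; the calibration is good to about 2 mm. A picture is of the moment at which its call begins: read the wrist's pose just before it. There is no depth.
- close_job(): hands the job in; it is judged then, once.
The state is a dict: "clock": time; "joint_pos": joint angles; "qvel": joint speeds; "tau": joint torques, N m; "tool_pos": TCP position; "orientation": TCP orientation; "force": force on the tool from outside, world axes, zero at the start; "moment": the same for the moment, N m; "opening": finger opening in m; "gripper_force": force on a finger pad.
Only numpy, scipy, OpenCV 4.12 (cv2) and the standard library are available. Lean on these libraries where they do the work, as an engineer would, in place of code of your own. Each camera call takes 0.05 s, during which the arm holds its last target. There are 200 camera calls.

### The job

Put the metal press plate onto the sloped bed of the flower press, with its lower edge along the wooden ledge its two holes up the slope over the two studs, so that it lies flush on the bed; the studs may stand anywhere along their slot, so slide the plate along the ledge and feel for the holes dropping over them. Lay it on gently rather than dropping it, let go, and leave the glue gun, the moss pot and the jar where they are.

Things in the scene. Friction and masses are not known exactly. Their poses are not given: they have to be found in the camera images.
- bed: Bed of the press: flat wooden board on a fixed stand, sloping 28 degrees up away from the robot. Origin on its surface, 78 mm over the table; x up the slope, y level along the ledge, z square off the surface. It spans x -70 to +95 mm, y -120 to +120. Seated, the plate's origin lies at x -5, z 0 mm and its x, y, z point like the bed's. The studs resist pushing; nothing of the press moves.
- ledge (a point): Middle of the inner top edge of the dark ledge along the bed's lower side (bed frame x -70, y 0, z 24 mm). The ledge is 240 mm long, 12 mm thick and rises 24 mm off the bed, its inner face square to it. With the plate's lower edge against it, holes and studs agree in x within 1 mm, so only the plate's place in y must be searched.
- slot (a point): Middle of the level slot in the bed (bed frame x +29, y 0, z 0 mm). In it two fixed steel studs stand square to the bed, 80 mm apart in y, 12 mm thick, 14 mm high, tips narrowing to 9 mm. Their midpoint is anywhere within 18 mm of this point in y and not reported: look or feel. The plate rides on their tips, tilted or 14 mm high, and drops by its weight where the holes meet them.
- plate: Loose bare aluminium plate, 130 (x) by 180 (y) by 8 mm, 0.4 to 0.65 kg, flat on the table. Origin: centre of its underside, z up. Two 17 mm through holes at x +35, y -40 and +40 mm. Amid its top a wooden grip block 70 mm long (x), 24 wide (y), from 8 to 52 mm above the underside. Starts with the holes' side away from the robot, turned up to 0.45 rad. Seated, the studs stand 6 mm proud of it.
- glue_gun: A black glue gun lying flat on the table to the robot's right of the work: barrel 185 mm long with its nozzle, 36 mm wide, grip reaching 110 mm to one side, 40 mm high. Origin under the middle of the barrel. Leave it alone.
- moss_pot: A terracotta pot, 100 mm across and 90 mm high, with a green moss ball on top, 165 mm in all, standing to the robot's left of the work. Origin at the centre of its foot. Leave it alone.
- jar: A glass jar 72 mm across and 110 mm high, standing beyond the work. Origin at the centre of its foot. Leave it alone.

How it is judged:
By the outcome, as a careful person would: the job done as asked, in the order asked, and still so for the second after the job is handed in, with the robot touching nothing.
It also fails if it takes over 51 s, if anything falls off the work surface, if the arm or the gripper's body presses on something with over 40 N, if the wrist force passes 120 N, or if a joint passes its speed limit or range.

## Working session

There is one attempt and no reset: what is moved stays moved. The work goes in short steps, Python scripts to look and compute and a shell command to move; the robot and the scene stay as the last step left them, time stands still between calls to the robot, and variables do not carry over. Pictures are saved under pics/ and viewed, at most 10 in all, crops included, and the job is handed in when it is done.

```bash
ls; mkdir -p pics; python3 - <<'E'
from plant import *
import cv2
o=get_obs();print(o)
for n in("scene","side"):
    s=snapshot(n);cv2.imwrite(f"pics/{n}0.png",s["color"][:,:,::-1]);print(n,s["fx"],s["fy"],s["cx"],s["cy"],s["R"],s["t"])
E
```

```text
pics
{'clock': 0.0, 'joint_pos': array([-5.72334156e+01,  2.05914904e+01,  6.34380233e-01, -1.85398062e-02,
       -7.01352909e+01, -1.65087966e+01]), 'qvel': array([ 0.07843313, -0.04290169, -0.01722469, -0.14787527,  0.14319163,
        0.06183187]), 'tau': array([-1.33384838e-04, -5.82720816e+01,  2.93060714e+01,  6.99717432e+00,
        6.96364456e-03, -1.15057460e-04]), 'tool_pos': array([ 0.18893831, -0.64782419,  0.4037314 ]), 'orientation': array([ 1.79906455e+02, -9.54909604e-03, -1.63748518e+02]), 'force': array([ 0.02986825, -0.66270618, -0.18363211]), 'moment': array([ 0.05307868, -0.01071107, -0.00615325]), 'gripper_force': 0.0, 'opening': 0.08754587096921683}
scene 413.9468472223108 413.9468472223108 318.7657125226715 201.98767012717462 [[-0.7660637   0.64274419 -0.00512925]
 [ 0.54180211  0.64141985 -0.54316761]
 [-0.34582782 -0.41888003 -0.83960862]] [ 0.49420667 -0.30708922  1.75436317]
side 483.9557467235102 483.9557467235102 320.97084535784245 203.86831755584805 [[-0.98827869 -0.1506649  -0.02460327]
 [-0.05657897  0.51117338 -0.85761332]
 [ 0.14178876 -0.84616894 -0.51370622]] [0.64156334 0.10756941 1.48222858]
```

View pics/scene0.png

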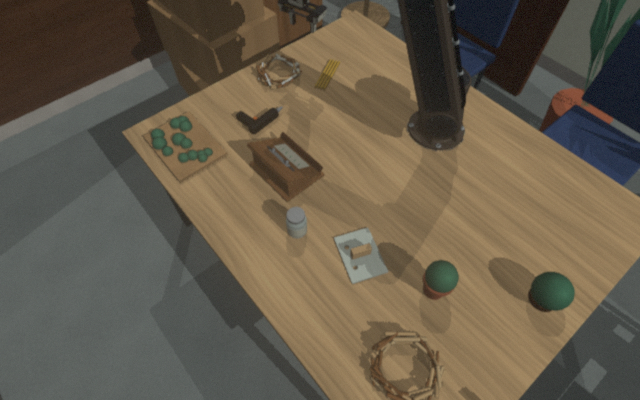

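View pics/side0.png

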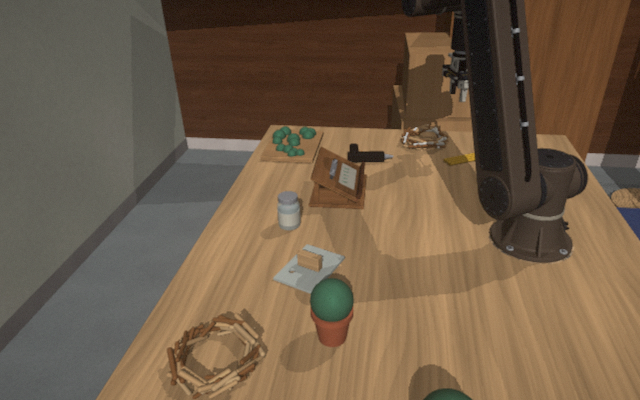

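The scene view shows the plate at about (360,255) and the press at about (287,163). The jar is at (296,222), the pot at (440,280) and the glue gun at (260,118). In the side view the plate is at (310,268) and the press at (340,178). I'll enlarge both.

```bash
python3 - <<'E'
import cv2,numpy as np
a=cv2.imread("pics/scene0.png");b=cv2.imread("pics/side0.png")
c=[a[125:205,240:330],a[220:290,325:395],b[140:215,300:375],b[240:295,270:350]]
c=[cv2.resize(x,(400,300),interpolation=cv2.INTER_CUBIC) for x in c]
cv2.imwrite("pics/z.png",np.vstack([np.hstack(c[:2]),np.hstack(c[2:])]))
E
```

```text
(no output)
```

View pics/z.png

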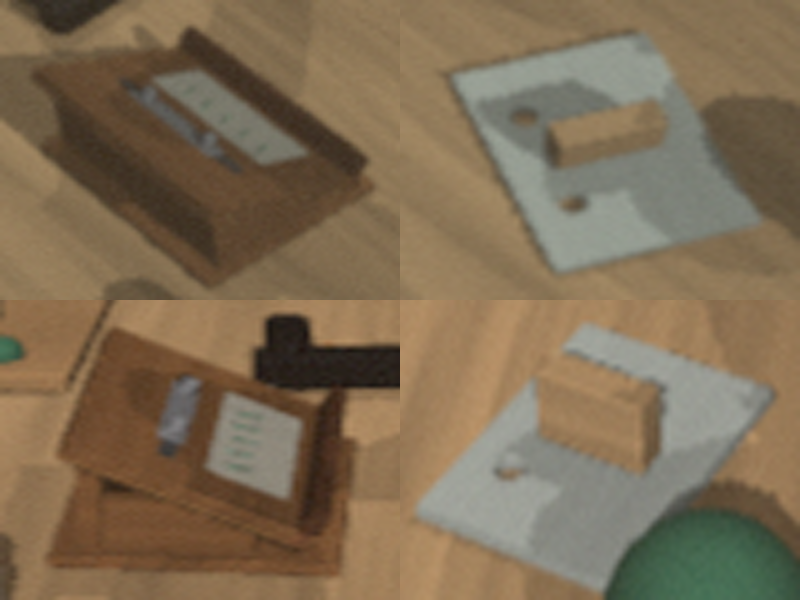

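The enlargement shows the plate's corners, its block and holes, and the bed's upper edge, ledge and slot with both studs. I'll cast rays to locate them.

```bash
cat >h.py <<'E'
from plant import *
import numpy as np, cv2
from scipy.spatial.transform import Rotation as Rn
K={}
def camray(s,uv,R=None,t=None):
    d=np.array([(uv[0]-s["cx"])/s["fx"],(uv[1]-s["cy"])/s["fy"],1])
    if "R" in s and R is None: R=np.array(s["R"]);t=np.array(s["t"]); return -R.T@t,R.T@d
    return t,R@d
def onz(s,uv,z,R=None,t=None):
    c,d=camray(s,uv,R,t); return c+d*(z-c[2])/d[2]
def wrist():
    o=get_obs();s=snapshot("wrist");T=np.array(s["tool_from_camera"])
    Rt=Rn.from_euler("xyz",o["orientation"],degrees=True).as_matrix()
    return o,s,Rt@T[:3,:3],Rt@T[:3,3]+o["tool_pos"]
def st():
    o=get_obs();print(round(o["clock"],2),np.round(o["tool_pos"],4),np.round(o["orientation"],2),"F",np.round(o["force"],1),"M",np.round(o["moment"],2),"op",round(o["opening"],4),round(o["gripper_force"],1));return o
def rows(Rt,p,Rgoal,pgoal):
    "total shift (full scales, tool axes), total rotvec (full scales)"
    print("shift",np.round(Rt.T@(pgoal-p)/.025,2),"turn",np.round(Rn.from_matrix(Rt.T@Rgoal).as_rotvec(degrees=True)/6,2))
E
python3 - <<'E'
from h import *
s=snapshot("scene");b=snapshot("side")
f=lambda x,y:(240+x/4.444,125+y/3.75)
g=lambda x,y:(325+(x-400)/5.714,220+y/4.286)
pl=[onz(s,g(*p),.008) for p in((448,74),(640,32),(762,225),(560,272))]
print("plate",np.round(pl,3),np.round(np.mean(pl,0),4))
h=[onz(s,g(*p),.008) for p in((525,117),(573,203))];print("holes",np.round(h,3))
k=[onz(s,g(*p),.052) for p in((548,128),(655,100),(667,118),(560,145))];print("block",np.round(k,3),np.mean(k,0))
u=[onz(s,f(*p),.1226) for p in((35,73),(215,265))];print("bed upper",np.round(u,4))
l=[onz(s,f(*p),.0663) for p in((183,38),(358,170))];print("ledge",np.round(l,4))
zs=.078+.029*np.sin(np.radians(28))
print("slot",[np.round(onz(s,f(*p),zs),4) for p in((120,78),(243,172))])
f2=lambda x,y:(300+x/5.333,140+(y-300)/4)
u=[onz(b,f2(*p),.1226) for p in((112,327),(58,455))];print("side upper",np.round(u,4))
g2=lambda x,y:(270+(x-400)/5,240+(y-300)/5.4545)
print("side plate corners",[np.round(onz(b,g2(*p),.008),3) for p in((585,325),(775,388),(415,515))])
E
```

```text
plate [[0.672 0.113 0.008]
 [0.554 0.161 0.008]
 [0.619 0.333 0.008]
 [0.736 0.285 0.008]] [0.6451 0.223  0.008 ]
holes [[0.662 0.173 0.008]
 [0.691 0.248 0.008]]
block [[0.675 0.204 0.052]
 [0.61  0.227 0.052]
 [0.615 0.243 0.052]
 [0.679 0.219 0.052]] [0.64470587 0.22309769 0.052     ]
bed upper [[ 0.7011 -0.3463  0.1226]
 [ 0.7265 -0.0651  0.1226]]
ledge [[ 0.5502 -0.3462  0.0663]
 [ 0.5437 -0.1099  0.0663]]
slot [array([ 0.637 , -0.3183,  0.0916]), array([ 0.6304, -0.1548,  0.0916])]
side upper [[ 0.6987 -0.3455  0.1226]
 [ 0.6934 -0.0898  0.1226]]
side plate corners [array([0.674, 0.12 , 0.008]), array([0.553, 0.164, 0.008]), array([0.738, 0.292, 0.008])]
```

```bash
python3 -m handwheel '[[1,-0.95,0.64,0,0,0,0],[1,-0.95,0.64,0,0,0,0],[1,-0.95,0.64,0,0,0,0],[1,-0.95,0.64,0,0,0,0],[1,-0.95,0.64,0,0,0,0]]'; python3 -m handwheel '[[1,-0.95,0.64,0,0,0,0],[1,-0.95,0.64,0,0,0,0],[1,-0.95,0.64,0,0,0,0],[1,-0.95,0.64,0,0,0,0],[1,-0.95,0.64,0,0,0,0]]'; python3 -m handwheel '[[1,-0.95,0.64,0,0,0,0],[1,-0.95,0.64,0,0,0,0],[1,-0.95,0.64,0,0,0,0],[1,-0.95,0.64,0,0,0,0],[1,-0.95,0.64,0,0,0,0]]'; python3 -m handwheel '[[1,-0.95,0.64,0,0,0,0.8],[1,-0.95,0.64,0,0,0,0.8],[1,0,0,0,0,0,0.85],[1,0,0,0,0,0,0]]'
python3 - <<'E'
from h import *
st()
o,s,R,t=wrist();np.savez("w1.npz",R=R,t=t);print(t,R,s["fx"],s["cx"],s["cy"])
cv2.imwrite("pics/w1.png",s["color"][:,:,::-1])
E
```

```text
clock: 0.82
tool_pos: [0.281, -0.5371, 0.4045]
orientation: [180.0, -0.0, -163.7]
force: [0.4, -0.1, 0.1]
opening: 0.0877
gripper_force: 0.0
clock: 1.45
tool_pos: [0.3726, -0.4271, 0.4046]
orientation: [180.0, -0.0, -163.7]
force: [1.1, -0.4, -0.3]
opening: 0.0877
gripper_force: 0.0
clock: 2.08
tool_pos: [0.4642, -0.317, 0.4046]
orientation: [180.0, -0.0, -163.7]
force: [0.1, 0.2, 0.4]
opening: 0.0874
gripper_force: 0.0
clock: 2.58
tool_pos: [0.5023, -0.2751, 0.4045]
orientation: [180.0, -0.0, -178.4]
force: [0.0, -0.3, 0.8]
opening: 0.0876
gripper_force: 0.0
2.58 [ 0.5023 -0.2751  0.4045] [ 1.7999e+02 -2.0000e-02 -1.7837e+02] F [ 0.  -0.3  0.8] M [-0.02  0.01 -0.05] op 0.0876 0.0
[ 0.42775947 -0.2770642   0.38536005] [[-2.68196273e-02  9.60936779e-01  2.75465451e-01]
 [ 9.99640241e-01  2.56960615e-02  7.68767270e-03]
 [ 3.08990270e-04  2.75572531e-01 -9.61280232e-01]] 314.97820475389454 318.1175820292305 202.66996279811016
```

View pics/w1.png

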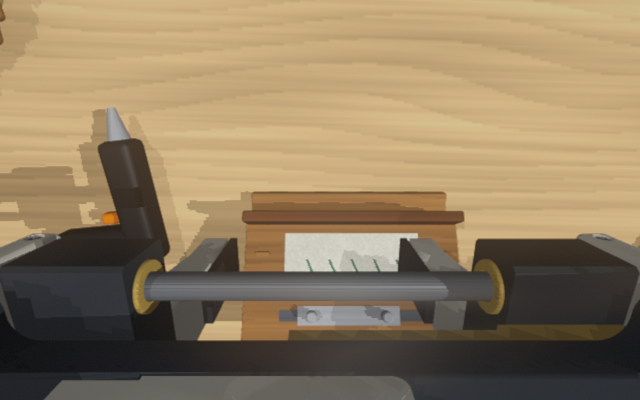

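Wrist view: ledge at rows 211–222, columns 242–464. The studs are at about (312,316) and (387,316), on a grey insert in the slot.

```bash
python3 - <<'E'
from h import *
im=cv2.imread("pics/w1.png");w=np.load("w1.npz");R,t=w["R"],w["t"]
s=dict(fx=314.978,fy=314.978,cx=318.118,cy=202.67)
print(im[205:230,255:450].mean((1,2)).astype(int))
cv2.imwrite("pics/w1c.png",cv2.resize(im[298:334,250:430],None,fx=4,fy=4,interpolation=cv2.INTER_CUBIC))
a=[onz(s,p,.0663,R,t) for p in((242,216),(464,216))];print("ledge inner top if 216",np.round(a,4),np.mean(a,0))
a=[onz(s,p,.0663,R,t) for p in((242,222),(464,222))];print("if 222",np.mean(a,0))
zt=.078+.029*np.sin(np.radians(28))+.014*np.cos(np.radians(28))
a=[onz(s,p,zt,R,t) for p in((312,316),(387,316))];print("stud tips",np.round(a,4),np.linalg.norm(a[0]-a[1]))
E
```

```text
[103 103 102 100  98  86  77  82  83  82  82  83  84  86  88  86  71  62
  62  83 112 117 116 113 110]
ledge inner top if 216 [[ 0.5361 -0.3553  0.0663]
 [ 0.5298 -0.1185  0.0663]] [ 0.53298171 -0.23690551  0.0663    ]
if 222 [ 0.53975123 -0.23651682  0.0663    ]
stud tips [[ 0.6307 -0.2779  0.104 ]
 [ 0.6286 -0.2002  0.104 ]] 0.07772123472865314
```

View pics/w1c.png

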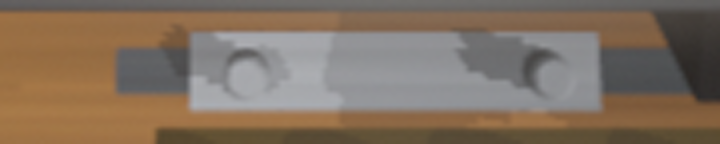

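The crop puts the studs at (312.2,317.5) and (388,317). That gives a stud midpoint near world (0.630,−0.238), bed yaw about 1.5° and bed origin x about 0.612. Next I go to hover over the plate.

```bash
python3 -m handwheel '[[1,-0.315,0.99,0,0,0,0],[1,-0.315,0.99,0,0,0,0],[1,-0.315,0.99,0,0,0,0],[1,-0.315,0.99,0,0,0,0],[1,-0.315,0.99,0,0,0,0]]' >/dev/null; python3 -m handwheel '[[1,-0.315,0.99,0,0,0,0],[1,-0.315,0.99,0,0,0,0],[1,-0.315,0.99,0,0,0,0],[1,-0.315,0.99,0,0,0,0],[1,-0.315,0.99,0,0,0,0]]' >/dev/null; python3 -m handwheel '[[1,-0.315,0.99,0,0,0,0],[1,-0.315,0.99,0,0,0,0],[1,-0.315,0.99,0,0,0,0],[1,-0.315,0.99,0,0,0,0],[1,-0.315,0.99,0,0,0,0]]' >/dev/null; python3 -m handwheel '[[1,-0.315,0.99,0,0,0,0],[1,-0.315,0.99,0,0,0,0],[1,-0.315,0.99,0,0,0,0],[1,-0.315,0.99,0,0,0,0],[1,-0.315,0.99,0,0,0,0]]' >/dev/null; python3 -m handwheel '[[1,0,0,0.5,0,0,0.92],[1,0,0,0.5,0,0,0.92],[1,0,0,0.5,0,0,0.92],[1,0,0,0.5,0,0,0.91],[1,0,0,0,0,0,0]]'
python3 - <<'E'
from h import *
st()
o,s,R,t=wrist();np.savez("w2.npz",R=R,t=t)
cv2.imwrite("pics/w2.png",s["color"][:,:,::-1])
b=snapshot("scene");print("pot",onz(b,(433,295),0),"jar",onz(b,(297,234),0))
E
```

```text
clock: 5.75
tool_pos: [0.6462, 0.2243, 0.3535]
orientation: [-179.9, -0.1, 159.6]
force: [-0.0, 0.2, 0.1]
opening: 0.0878
gripper_force: 0.0
5.75 [0.6462 0.2243 0.3535] [-1.7990e+02 -8.0000e-02  1.5958e+02] F [-0.   0.2  0.1] M [-0.06  0.03  0.01] op 0.0878 0.0
pot [0.55989472 0.48186148 0.        ] jar [0.76019154 0.01566844 0.        ]
```

View pics/w2.png

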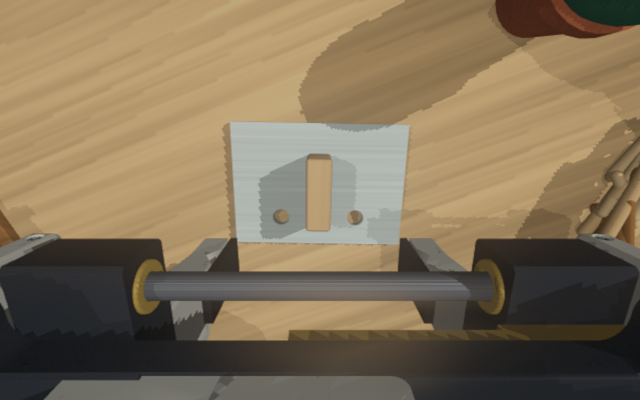

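Corners of the plate: (229,122), (409,125), (402,244), (236,242). Block top: (307,156)–(332,231). The plate is well aligned.

```bash
python3 - <<'E'
from h import *
w=np.load("w2.npz");R,t=w["R"],w["t"];s=dict(fx=314.978,fy=314.978,cx=318.118,cy=202.67)
c=np.array([onz(s,p,.008,R,t) for p in((229,122),(409,125),(402,244),(236,242))])
print(c.mean(0),[np.linalg.norm(c[i]-c[i-1]) for i in range(4)],np.degrees(np.arctan2(*(c[1]-c[0])[1::-1])),np.degrees(np.arctan2(*(c[2]-c[3])[1::-1])))
k=np.array([onz(s,p,.052,R,t) for p in((307,158.5),(331,158.5),(332,231),(306,231))]);print(k.mean(0),np.round(k,4))
h=np.array([onz(s,p,.008,R,t) for p in((281,216),(355.5,217.5))]);print("holes",h)
o=get_obs();Rt=Rn.from_euler("xyz",o["orientation"],degrees=True).as_matrix()
g=c.mean(0);g[2]=.192
print("tool-frame move",Rt.T@(g-o["tool_pos"])/.025, Rt.T@(k.mean(0)-o["tool_pos"])/.025)
E
```

```text
[0.64688488 0.22444391 0.008     ] [np.float64(0.13008235860119716), np.float64(0.18104684309155317), np.float64(0.129419362556054), np.float64(0.18573605321095124)] 68.56468006954789 68.79332875485544
[0.64580447 0.22476631 0.052     ] [[0.6095 0.2268 0.052 ]
 [0.6171 0.247  0.052 ]
 [0.6827 0.2243 0.052 ]
 [0.674  0.201  0.052 ]]
holes [[0.66333925 0.17398497 0.008     ]
 [0.69340543 0.24958439 0.008     ]]
tool-frame move [-0.00960178  0.01535669  6.51904881] [ 0.03709924  0.01238399 12.11903489]
```

```bash
python3 -m handwheel '[[1,0,0,1,0,0,0.15],[1,0,0,1,0,0,0],[1,0,0,1,0,0,0],[1,0,0,1,0,0,0],[1,0,0,1,0,0,0]]'; python3 -m handwheel '[[1,0,0,1,0,0,0],[1,0,0,0.43,0,0,0],[-1,0,0,0,0,0,0],[-1,0,0,0,0,0,0],[-1,0,0,0,0,0,0]]';  python3 -m handwheel '[[-1,0,0,0,0,0,0],[-1,0,0,0,0,0,0],[-1,0,0,0,0,0,0]]'
```

```text
clock: 6.48
tool_pos: [0.6466, 0.2241, 0.2299]
orientation: [179.9, 0.1, 158.8]
force: [0.2, 0.6, -0.4]
opening: 0.0878
gripper_force: 0.0
clock: 7.1
tool_pos: [0.6465, 0.2239, 0.1951]
orientation: [179.9, 0.1, 158.7]
force: [0.6, 0.2, 0.9]
opening: 0.0632
gripper_force: 0.0
clock: 7.48
tool_pos: [0.6462, 0.2237, 0.194]
orientation: [180.0, 0.0, 158.6]
force: [-0.2, 0.3, -0.2]
opening: 0.0333
gripper_force: 0.0
```

```bash
python3 -m handwheel '[[-1,0,0,0,0,0,0],[-1,0,0,0,0,0,0],[-1,0,0,0,0,0,0],[-1,0,0,-0.3,0,0,0],[-1,0,0,-0.7,0,0,0]]'; python3 -m handwheel '[[-1,0,0,-1,0,0,0],[-1,0,0,-1,0,0,0],[-1,0,0,-1,0,0,0],[-1,0,0,-1,0,0,0],[-1,0,0,-1,0,0,0]]';  python3 -m handwheel '[[-1,0,0,0,0,0,-0.95],[-1,0,0,0,0,0,-0.95],[-1,0,0,0,0,0,-0.95],[-1,0,0,0,0,0,-0.95],[-1,0,0,0,0,0,0]]'
cat >t.py <<'E'
from h import *
import sys
O=np.array([.612,-.2383,.078]);a=np.radians(28);y=np.radians(1.5)
# bed origin placed so that bed y=0 is the stud midpoint
Rb=Rn.from_euler("z",y).as_matrix()@Rn.from_euler("y",-a).as_matrix()
G=Rb@np.diag([-1,1,-1.])
H=.194
def go(px,py,pz):
    o=st();Rt=Rn.from_euler("xyz",o["orientation"],degrees=True).as_matrix()
    p=o["tool_pos"];l=Rb.T@(p-O);print("plate in bed mm",np.round(1e3*(l-[0,0,H]),1),"force in bed",np.round(Rb.T@o["force"],1))
    g=O+Rb@np.array([px,py,pz+H]);print("goal",np.round(g,4));rows(Rt,p,G,g)
if __name__=="__main__": go(*[float(v)/1e3 for v in sys.argv[1:4]])
E
python3 t.py 1 0 40
```

```text
clock: 8.1
tool_pos: [0.6456, 0.2233, 0.2183]
orientation: [-179.9, -0.1, 158.6]
force: [-0.5, 0.6, -4.0]
opening: 0.0237
gripper_force: 30.0
clock: 8.72
tool_pos: [0.6459, 0.2235, 0.3459]
orientation: [180.0, 0.0, 158.6]
force: [0.5, -0.7, -4.6]
opening: 0.0237
gripper_force: 30.0
clock: 9.35
tool_pos: [0.646, 0.2236, 0.3448]
orientation: [180.0, 0.0, -178.6]
force: [-0.5, -0.6, -3.8]
opening: 0.0241
gripper_force: 30.0
9.35 [0.646  0.2236 0.3448] [ 1.7998e+02  2.0000e-02 -1.7860e+02] F [-0.5 -0.6 -3.8] M [ 0.01  0.   -0.02] op 0.0241 30.0
plate in bed mm [165.9 460.8  20. ] force in bed [-2.2 -0.6 -3.1]
goal [ 0.5031 -0.2412  0.2851]
shift [  6.17 -18.44   2.38] turn [-0.   -4.66 -0.02]
```

```bash
python3 -m handwheel '[[-1,0.325,-0.97,0,0,0,0],[-1,0.325,-0.97,0,0,0,0],[-1,0.325,-0.97,0,0,0,0],[-1,0.325,-0.97,0,0,0,0],[-1,0.325,-0.97,0,0,0,0]]' >/dev/null; python3 -m handwheel '[[-1,0.325,-0.97,0,0,0,0],[-1,0.325,-0.97,0,0,0,0],[-1,0.325,-0.97,0,0,0,0],[-1,0.325,-0.97,0,0,0,0],[-1,0.325,-0.97,0,0,0,0]]' >/dev/null; python3 -m handwheel '[[-1,0.325,-0.97,0,0,0,0],[-1,0.325,-0.97,0,0,0,0],[-1,0.325,-0.97,0,0,0,0],[-1,0.325,-0.97,0,0,0,0],[-1,0.325,-0.97,0,0,0,0]]' >/dev/null; python3 -m handwheel '[[-1,0.325,-0.97,0,0,0,0],[-1,0.325,-0.97,0,0,0,0],[-1,0.325,-0.97,0,0,0,0],[-1,0.325,-0.97,0,0,0,0],[-1,0,0,0,0,-0.6,0]]' >/dev/null; python3 -m handwheel '[[-1,0,0,0,0,-0.9,0],[-1,0,0,0,0,-0.9,0],[-1,0,0,0,0,-0.9,0],[-1,0,0,0,0,-0.9,0],[-1,0,0,0,0,-0.46,0]]' ; python3 -m handwheel '[[-1,0,0,0,0,0,0],[-1,0,0,0,0,0,0]]' >/dev/null; python3 t.py 1 0 40
```

```text
clock: 12.48
tool_pos: [0.5022, -0.2414, 0.3437]
orientation: [-180.0, 28.0, -178.6]
force: [-0.4, -1.0, -2.6]
opening: 0.0238
gripper_force: 30.0
12.72 [ 0.5031 -0.2411  0.3438] [-179.99   27.86 -178.56] F [ 0.5 -0.1 -4.7] M [-0.05  2.34  0.04] op 0.0238 30.0
plate in bed mm [28.6  0.  91.9] force in bed [-1.8 -0.1 -4.4]
goal [ 0.5031 -0.2412  0.2851]
shift [ 1.1  -0.    2.08] turn [-0.01 -0.02 -0.01]
```

```bash
python3 -m handwheel '[[-1,0.37,0,0.69,0,0,0],[-1,0.37,0,0.69,0,0,0],[-1,0.36,0,0.69,0,0,0],[-1,0,0,0,0,0,0]]' >/dev/null; python3 t.py 1 0 18; python3 - <<'E'
from h import *
o,s,R,t=wrist();np.savez("w3.npz",R=R,t=t)
b=snapshot("side")["color"][130:220,290:390]
im=np.vstack([s["color"][150:400,120:540],np.zeros((0,420,3),np.uint8)])
b=cv2.resize(b,(378,250*1),interpolation=cv2.INTER_CUBIC)
cv2.imwrite("pics/w3.png",np.hstack([im,b])[:,:,::-1])
E
```

```text
13.22 [ 0.5029 -0.2408  0.2836] [ 179.95   27.7  -178.58] F [-1.5 -0.8 -4.2] M [-0.07  2.29  0.02] op 0.0238 30.0
plate in bed mm [ 0.2  0.4 38.8] force in bed [-3.3 -0.7 -3. ]
goal [ 0.5134 -0.2409  0.2657]
shift [-0.04 -0.02  0.83] turn [ 0.   -0.05 -0.01]
```

View pics/w3.png

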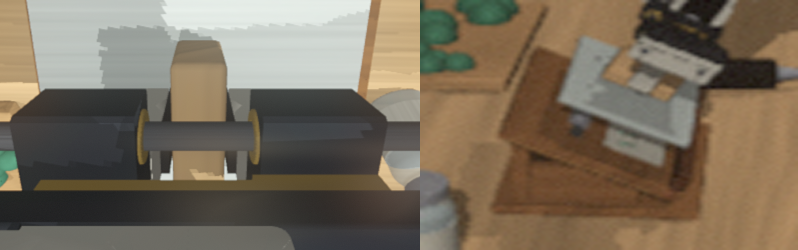

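The side view shows the plate held level with the bed, above the studs and inside the ledge. Now I lower it to about 18 mm, clear of the studs, and feel for the ledge.

```bash
python3 -m handwheel '[[-1,-0.04,-0.01,0.3,0,-0.05,0],[-1,0,0,0.3,0,0,0],[-1,0,0,0.2,0,0,0],[-1,0,0,0,0,0,0]]' >/dev/null; python3 t.py -5 0 18; python3 -m handwheel '[[-1,0.05,0,0,0,0,0],[-1,0.05,0,0,0,0,0],[-1,0.05,0,0,0,0,0]]' >/dev/null; python3 t.py -5 0 18;  python3 -m handwheel '[[-1,0.04,0,0,0,0,0],[-1,0.04,0,0,0,0,0]]' >/dev/null; python3 t.py -5 0 18
```

```text
13.82 [ 0.5138 -0.2408  0.2676] [ 179.99   28.2  -178.56] F [ 0.6  0.7 -5.2] M [-0.13  2.43 -0.03] op 0.024 30.0
plate in bed mm [ 2.3  0.1 19.5] force in bed [-1.8  0.6 -4.9]
goal [ 0.5081 -0.241   0.2628]
shift [ 0.29 -0.    0.06] turn [-0.    0.03 -0.01]
14.2 [ 0.5103 -0.2409  0.2665] [-180.     28.28 -178.56] F [ 0.   0.3 -4.2] M [-0.04  2.4  -0.04] op 0.0236 30.0
plate in bed mm [-1.4  0.1 20.2] force in bed [-1.9  0.3 -3.8]
goal [ 0.5081 -0.241   0.2628]
shift [ 0.15 -0.    0.09] turn [-0.01  0.05 -0.01]
14.45 [ 0.5086 -0.2409  0.2655] [-180.     28.27 -178.56] F [ 0.1  0.4 -4. ] M [-0.04  2.34 -0.03] op 0.0236 30.0
plate in bed mm [-3.4  0.1 20.1] force in bed [-1.8  0.4 -3.6]
goal [ 0.5081 -0.241   0.2628]
shift [ 0.07 -0.    0.08] turn [-0.01  0.04 -0.01]
```

```bash
python3 -m handwheel '[[-1,0.04,0,0.06,0,0.03,0],[-1,0.04,0,0.04,0,0,0]]' ; python3 -m handwheel '[[-1,0.05,0,0,0,0,0],[-1,0,0,0,0,0,0]]' >/dev/null; python3 t.py -5 0 18;  python3 -m handwheel '[[-1,0.05,0,0,0,0,0],[-1,0.0,0,0,0,0,0]]' >/dev/null; python3 t.py -5 0 18
```

```text
clock: 14.7
tool_pos: [0.5081, -0.2409, 0.2621]
orientation: [-180.0, 28.1, -178.6]
force: [0.1, -0.3, -4.2]
opening: 0.0238
gripper_force: 30.0
14.95 [ 0.5076 -0.241   0.2622] [-179.96   28.17 -178.52] F [ 1.9  1.1 -3.9] M [-0.01  1.19  0.15] op 0.0242 30.0
plate in bed mm [-5.7  0.  17.7] force in bed [-0.2  1.1 -4.4]
goal [ 0.5081 -0.241   0.2628]
shift [-0.03 -0.   -0.01] turn [-0.01  0.03 -0.  ]
15.2 [ 0.5071 -0.241   0.2621] [-179.94   28.28 -178.51] F [ 6.8  1.3 -2.7] M [0.37 0.18 0.31] op 0.0238 30.0
plate in bed mm [-6.2  0.1 17.9] force in bed [ 4.7  1.1 -5.6]
goal [ 0.5081 -0.241   0.2628]
shift [-0.05 -0.   -0.01] turn [-0.01  0.05 -0.  ]
```

Contact with the ledge came at my estimated x of −5.6, so that agrees. I'll ease off and lower.

```bash
python3 -m handwheel '[[-1,-0.06,0,0,0,0,0],[-1,0,0,0.1,0,0,0],[-1,0,0,0.1,0,0,0],[-1,0,0,0,0,0,0]]' >/dev/null; python3 t.py -5 0 0; python3 -m handwheel '[[-1,0,0,0.06,0,0,0],[-1,0,0,0.06,0,0,0],[-1,0,0,0,0,0,0]]' >/dev/null; python3 t.py -5 0 0
```

```text
15.7 [ 0.5101 -0.241   0.2575] [-179.97   28.14 -178.54] F [ 5.5 -0.8 -3.1] M [-0.3   0.15  0.1 ] op 0.0235 30.0
plate in bed mm [-5.7 -0.1 12.4] force in bed [ 3.4 -0.9 -5.3]
goal [ 0.5165 -0.2408  0.2469]
shift [-0.03  0.    0.5 ] turn [-0.01  0.02 -0.01]
16.07 [ 0.5114 -0.2409  0.255 ] [-179.97   28.14 -178.54] F [ 4.7 -0.9 -1.3] M [-0.29 -0.22  0.07] op 0.0237 30.0
plate in bed mm [-5.7 -0.   9.5] force in bed [ 3.5 -1.  -3.4]
goal [ 0.5165 -0.2408  0.2469]
shift [-0.03  0.    0.38] turn [-0.01  0.02 -0.01]
```

```bash
python3 -m handwheel '[[-1,-0.02,0,0.06,0,0,0],[-1,0,0,0.06,0,0,0],[-1,0,0,0,0,0,0]]' >/dev/null; python3 t.py -5 0 0; python3 -m handwheel '[[-1,0,0,0.06,0,0,0],[-1,0,0,0.06,0,0,0],[-1,0,0,0,0,0,0]]' >/dev/null; python3 t.py -5 0 0
```

```text
16.45 [ 0.513  -0.2408  0.2523] [-179.99   28.1  -178.55] F [ 6.1  0.1 -0.7] M [-0.25 -0.23  0.12] op 0.0239 30.0
plate in bed mm [-5.6  0.1  6.4] force in bed [ 5.1 -0.  -3.5]
goal [ 0.5165 -0.2408  0.2469]
shift [-0.02 -0.    0.26] turn [-0.01  0.02 -0.01]
16.82 [ 0.5145 -0.2408  0.2496] [-179.99   28.1  -178.56] F [ 5.8  0.1 -0.3] M [-0.19 -0.33  0.13] op 0.0242 30.0
plate in bed mm [-5.6  0.   3.4] force in bed [ 5.  -0.1 -2.9]
goal [ 0.5165 -0.2408  0.2469]
shift [-0.02 -0.    0.13] turn [-0.01  0.02 -0.01]
```

Well below the stud tops without resistance: the holes are over the studs. I'll carry on down to contact.

```bash
python3 -m handwheel '[[-1,0,0,0.05,0,0,0],[-1,0,0,0.05,0,0,0],[-1,0,0,0,0,0,0]]' >/dev/null; python3 t.py -5 0 0; python3 -m handwheel '[[-1,0,0,0.05,0,0,0],[-1,0,0,0,0,0,0]]' >/dev/null; python3 t.py -5 0 0
```

```text
17.2 [ 0.5156 -0.2408  0.2475] [-179.99   28.1  -178.55] F [ 5.6 -0.4  0.1] M [-0.18 -0.3   0.17] op 0.0237 30.0
plate in bed mm [-5.6  0.1  0.9] force in bed [ 5.  -0.6 -2.5]
goal [ 0.5165 -0.2408  0.2469]
shift [-0.02 -0.    0.04] turn [-0.01  0.02 -0.01]
17.45 [ 0.5161 -0.2408  0.2467] [-179.99   28.11 -178.55] F [ 3.4 -0.   3.4] M [ 0.11 -0.02  0.33] op 0.0239 30.0
plate in bed mm [-5.6  0.  -0. ] force in bed [ 4.6 -0.1  1.4]
goal [ 0.5165 -0.2408  0.2469]
shift [-0.02 -0.   -0.  ] turn [-0.01  0.02 -0.01]
```

```bash
python3 -m handwheel '[[-1,0,0,0.03,0,0,0],[-1,0,0,0,0,0,0]]' >/dev/null; python3 t.py -5 0 0; python3 -m handwheel '[[0.2,0,0,0,0,0,0],[0.2,0,0,0,0,0,0],[0.2,0,0,0,0,0,0],[0.2,0,0,0,0,0,0]]' ; python3 -m handwheel '[[0.4,0,0,-0.2,0,0,0],[0.4,0,0,-0.5,0,0,0],[0.4,0,0,-1,0,0,0],[0.4,0,0,-1,0,0,0],[0.4,0,0,-1,0,0,0]]'; python3 -m handwheel '[[0.4,0,0,-1,0,0,0],[0.4,0,0,-1,0,0,0],[0.4,0,0,-1,0,0,0],[0.4,0,0,0,0,0,0]]'
python3 - <<'E'
from h import *
o,s,R,t=wrist()
b=cv2.resize(snapshot("side")["color"][130:220,290:390],(378,400),interpolation=cv2.INTER_CUBIC)
cv2.imwrite("pics/w4.png",np.hstack([s["color"][:,120:540],b])[:,:,::-1])
E
```

```text
17.7 [ 0.5161 -0.2408  0.2466] [-179.99   28.12 -178.54] F [-1.3  2.  12.4] M [0.64 0.55 0.54] op 0.0238 30.0
plate in bed mm [-5.6  0.  -0.1] force in bed [ 4.7  2.1 11.5]
goal [ 0.5165 -0.2408  0.2469]
shift [-0.02 -0.   -0.  ] turn [-0.01  0.02 -0.01]
clock: 18.2
tool_pos: [0.5161, -0.2407, 0.2453]
orientation: [180.0, 28.0, -178.6]
force: [-0.7, -0.1, 0.1]
opening: 0.0516
gripper_force: 0.0
clock: 18.82
tool_pos: [0.4719, -0.2418, 0.3289]
orientation: [-180.0, 28.1, -178.6]
force: [-0.1, -0.5, -0.1]
opening: 0.0612
gripper_force: 0.0
clock: 19.32
tool_pos: [0.4367, -0.2428, 0.3963]
orientation: [-179.9, 28.3, -178.5]
force: [0.5, -0.5, -0.2]
opening: 0.0614
gripper_force: 0.0
```

View pics/w4.png

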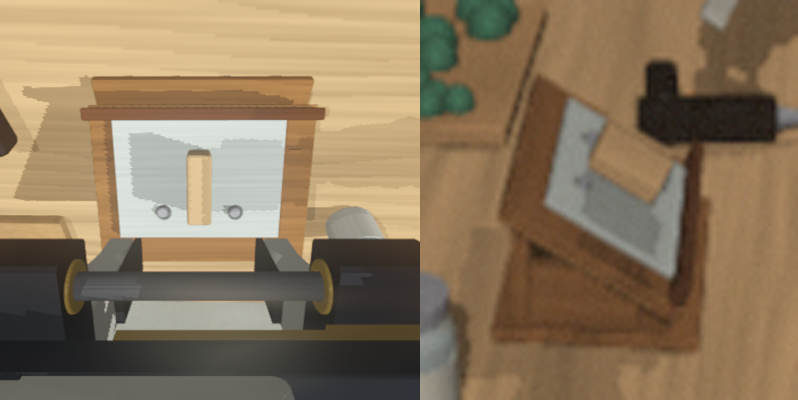

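The plate lies flush on the bed with its lower edge along the ledge. Both studs show through the holes, at crop pixels (163,212) and (235,212). The gripper is clear and the other objects are where they were, so I'm handing in.

```bash
python3 -c "
from plant import *
print(close_job())"
```

```text
the job is handed in; nothing more can be done
None
```

The press plate lies flush on the bed against the ledge with both studs through its holes, the gripper has let go and is clear, and I handed the job in at about 19 s of robot time; no verdict came back.

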